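Reset the tripped supply switch on the exchange test desk

TASK

One of the three lever switches on the black panel has tripped: its lever stands upright, half-way between off and on. Reset it: push the lever towards the ivory buttons, on through the heavy reset drag until it comes up solid at off, then throw it fully over to on and leave it there. Feel your way, never loading that switch with more than 20 N, and leave the other two switches and everything else on the desk as they are.

Things in the scene. Friction and masses are not known exactly. Their poses are not given: they have to be found in the camera images.
- bank: Fixed black steel panel block, 160 (x) x 300 (y) x 30 mm high; origin at the centre of its underside on the desk. Its -x side is its front, where a row of eight square ivory buttons (22 mm, 4 mm proud) runs along y. It carries the three switches in a row along its y axis, 90 mm apart, 20 mm behind (+x of) its centre. It stands at any yaw up to 0.3 rad.
- unit_t: The tripped switch: fixed grey case 75 (x) x 44 (y) x 55 mm high, same yaw as the panel, anywhere in the row; origin at the centre of its underside, 30 mm above the desk. Its lever's pivot axis is parallel to y, 45 mm above this origin (10 mm below the case top). Off is towards -x of the case (the ivory buttons), on towards +x. Pushing or squeezing it or its lever with over 20 N harms it.
- lever_t (a joint): Tripped lever's angle, rad: 0 upright, - leaning to off, + to on; starts 0 to 0.06; stays where left. Towards off it first moves freely (1 to 3 N at the paddle), then meets a reset drag (5 to 10 N) for the last 0.2 rad, then the solid off stop. That stop lies anywhere from -0.2 to -0.7, unseen and different each time: feel for it; 12 to 16 N against it is enough.
- lever_t_top (a point): Middle of the top end of the tripped lever, 60 mm from its pivot. The lever is a 20 mm wide (y), 10 mm thick ivory paddle from 24 to 60 mm from the pivot, on a thin steel stem. While tripped, a tooth inside bars it solidly somewhere between 0.1 and 0.6 rad. Only pushing it home to the off stop clears the tooth; then it swings over with 1 to 5 N and comes up solid at on (0.75).
- lever_a (a joint): Lever angle of a like switch that is on (0.68 to 0.74), same sense; leave alone.
- lever_b (a joint): Lever angle of a like switch that is off (-0.75 to -0.62), same sense; leave alone.
- lever_a_top (a point): Top end of the lever of the switch that is on.
- lever_b_top (a point): Top end of the lever of the switch that is off.
- dial_housing: Loose dark brown dial housing, 110 mm across, 54 mm high; origin under its centre. Leave alone.
- ground_bar: Loose copper bar 22 x 180 x 6 mm behind the panel; origin under its centre. Leave alone.
- relay_base: Loose grey cast base 90 x 60 x 34 mm at one end of the panel; origin under its centre. Leave alone.
- jack_sleeve: Loose standing brass tube, 18 mm across, 32 mm high, at the other end of the panel; origin under its centre. Leave alone.
- tweezers: Loose steel tweezers 118 mm long, 6 mm high, in front of the panel; origin under their middle. Leave alone.
- screwdriver: Loose screwdriver 180 mm long, far to one side; leave alone.

How it is judged:
By the outcome, as a careful person would: the job done as asked, in the order asked, and still so for the second after the job is handed in, with the robot touching nothing.
It also fails if it takes over 48 s, if anything falls off the work surface, if the arm or the gripper's body presses on something with over 40 N, if the wrist force passes 120 N, or if a joint passes its speed limit or range.

ROBOT

A 6-joint arm with a two-finger parallel gripper is mounted at the origin on the work surface. World frame = base frame: x ahead of the robot, y to its left, z up, the work surface at z = 0. Lengths are in m, angles in rad, forces in N, time in s.
With the tool pointing down it reaches from about 0.2 to 0.875 m from the base axis. Payload 3.4 kg.
Tool frame: the origin (TCP) lies at the very end of the fingers, on their centre line; the grasp point (between the pads) lies 19 mm behind it; z points along the fingers, y is the line along which they close (so a half turn about z gives the same grasp; the last joint's range is limited). The gripper opens to 94 mm and grips with 3 to 60 N. Pads are 16 mm wide; open, the fingers measure 119 mm over their backs; the gripper's body (75 mm by 177 mm) begins 78 mm behind the grasp point.
Start: joints at [1.087, 0.276, 1.505, -0, 1.361, -0.121], TCP at [0.204, 0.538, 0.205] pointing down, gripper open.
Joint ranges: [-2.89, 2.89], [-0.75, 2.08], [0.22, 2.7], [-1.18, 4.32], [0.11, 2.71], [-2.7, 2.7]. Speed limits (rad/s): [2.57, 2.57, 3.14, 3.14, 3.14, 3.14].

INTERFACE

Orientations are given as a unit quaternion [w, x, y, z].
In Python, from workcell import ctrl gives the robot as it stands.
- The arm moves only by the shell command python3 -m inch 'ROWS' [FORCE]. ROWS is JSON, a list of rows, each a list of 7 numbers: the shift along the tool's x, y, z in m, then the turn, a rotation vector about the tool's x, y, z in rad, then the finger opening in m, from 0 to 0.094. A call has 1 to 8 rows; each row is the pose to reach, as a shift and turn from the pose commanded when the call began, along the tool's axes at that moment; what a row does not reach only later rows make up. A row lasts 1/8 s, in which the tool goes at most 62.5 mm and 10.7 degrees, less where a joint would pass 70% of its speed; a pose out of reach is approached as far as the arm can. A call with a gripper value outside its range is refused whole. The fingers move at their own pace and stop on an object; FORCE is the grip in N (left out, the last holds). Time passes only in rows, so rows that repeat a pose let the fingers close. It gives the time, the measured TCP pose, the force, the opening and the grip force at its end, in the units of the state.
- ctrl.sense(): the state, without advancing time (a new reading comes with each control period).
- ctrl.snapshot(name): name is "side" or "top"; returns the picture (384x512x3 uint8, red, green, blue); there is no depth.
- ctrl.camera_model(name): a dict with "fx", "fy", "cx", "cy" (pixels), "eye" and "rotation" of the camera in the world. Camera axes: x right, y down, z forward; pixel columns grow to the right and rows downward; lengths in m; the calibration is good to about 2 mm. A picture is of the moment at which its call begins. camera_model takes no time and is no camera call.
- ctrl.job_done(): hands the job in; it is judged then, once.
The state is a dict: "clock": time; "q": joint angles; "joint_vel": joint speeds; "effort": joint torques, N m; "tcp_pos": TCP position; "eef_rot": TCP orientation; "force": force on the tool from outside, world axes, zero at the start; "wrist_torque": the same for the moment, N m; "width": finger opening in m; "finger_force": force on a finger pad.
Only numpy, scipy, OpenCV 4.12 (cv2) and the standard library are available. Lean on these libraries where they do the work, as an engineer would, in place of code of your own. Each camera call takes 0.05 s, during which the arm holds its last target. There are 200 camera calls.

## Working session

There is one attempt and no reset: what is moved stays moved. The work goes in short steps, Python scripts to look and compute and a shell command to move; the robot and the scene stay as the last step left them, time stands still between calls to the robot, and variables do not carry over. Pictures are saved under pics/ and viewed, at most 10 in all, crops included, and the job is handed in when it is done.

```bash
mkdir -p pics
python3 - <<'E'
from workcell import ctrl
import cv2
for n in("top","side"):
    cv2.imwrite(f"pics/{n}0.png",cv2.resize(ctrl.snapshot(n)[:,:,::-1],(800,600),interpolation=cv2.INTER_CUBIC)); print(n,ctrl.camera_model(n))
s=ctrl.sense();print(s)
E
```

```text
top {'fx': 386.584183683624, 'fy': 386.584183683624, 'cx': 258.0171957007187, 'cy': 199.7101926493172, 'eye': array([ 0.28829974, -0.02342662,  1.41222235]), 'rotation': array([-0.07277089,  0.71857005, -0.68763821,  0.07426422])}
side {'fx': 409.28230196733483, 'fy': 409.28230196733483, 'cx': 256.10809701643547, 'cy': 195.24429377423817, 'eye': array([0.42901791, 0.98865407, 1.24076419]), 'rotation': array([ 0.01930581, -0.03657327,  0.9344434 , -0.35370216])}
{'clock': 0.1, 'q': array([ 1.08703921e+00,  2.76534039e-01,  1.50596147e+00, -1.74657734e-05,
        1.36071729e+00, -1.21003725e-01]), 'joint_vel': array([-0.00102195, -0.00064346, -0.0021796 , -0.00332979, -0.00312245,
       -0.00194631]), 'effort': array([ 1.92703490e-03, -4.05451119e+01, -2.37780315e+01,  7.02229980e-02,
        2.98690936e-02, -3.61567254e-05]), 'tcp_pos': array([0.20381968, 0.53713377, 0.2047079 ]), 'eef_rot': array([-2.33082937e-04,  1.80381999e-01,  9.83596298e-01, -7.75864730e-04]), 'force': array([ 0.28306271, -0.35152232,  0.10646289]), 'wrist_torque': array([-0.00453014, -0.00157737, -0.02221954]), 'finger_force': 0.0, 'width': 0.09429068651274244}
```

View pics/top0.png

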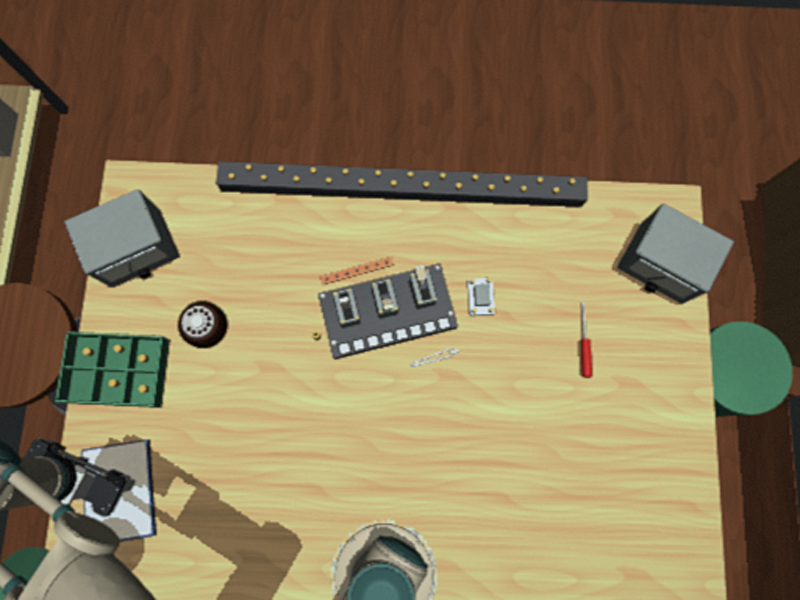

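View pics/side0.png

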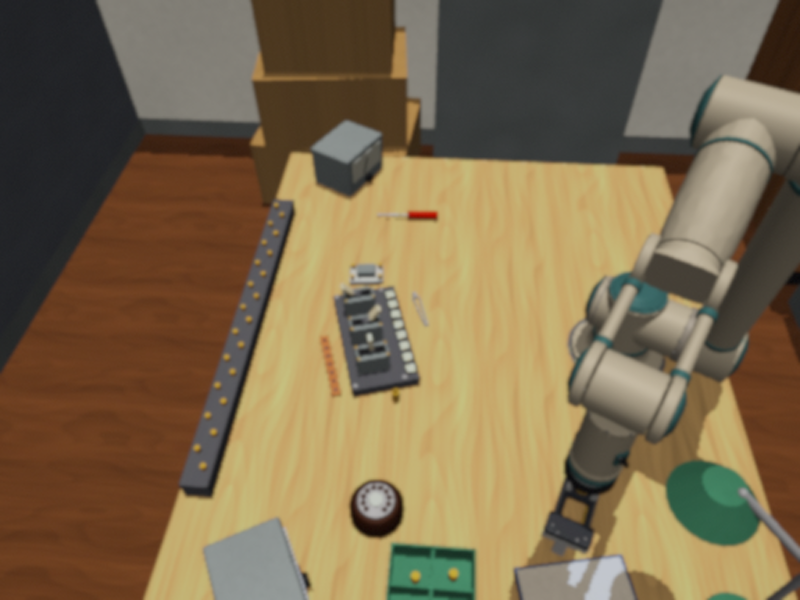

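The top view shows the panel at about (390,310) in the 800x600 picture. The left (+y) lever at (345,298) looks upright, the middle one leans to the buttons (off), and the right one leans away (on). Next I zoom in.

Run:
```python
import cv2,numpy as np
from workcell import ctrl
t=ctrl.snapshot("top")[:,:,::-1]; s=ctrl.snapshot("side")[:,:,::-1]
a=cv2.resize(t[160:235,195:295],(800,600),interpolation=cv2.INTER_CUBIC)
b=cv2.resize(s[170:260,195:285],(600,600),interpolation=cv2.INTER_CUBIC)
cv2.imwrite("pics/t1.png",a);cv2.imwrite("pics/s1.png",b)
```

```text
(no output)
```

View pics/t1.png

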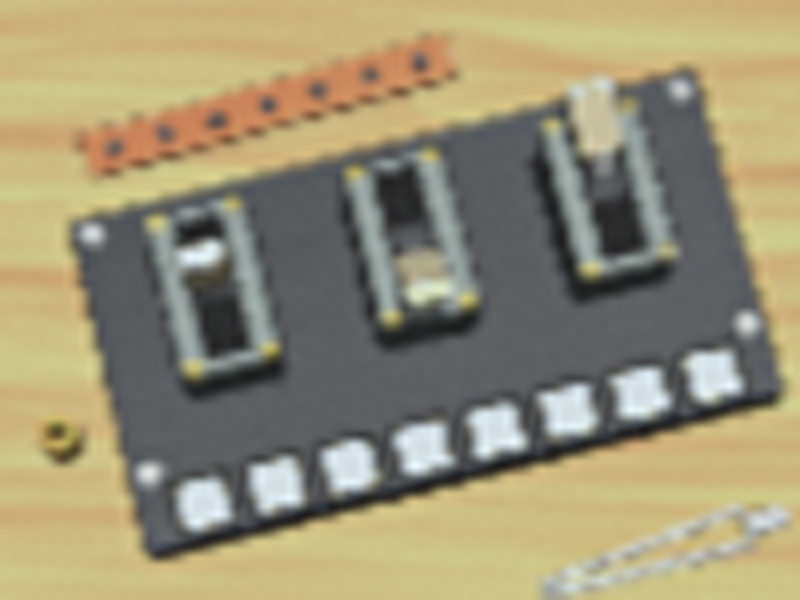

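View pics/s1.png

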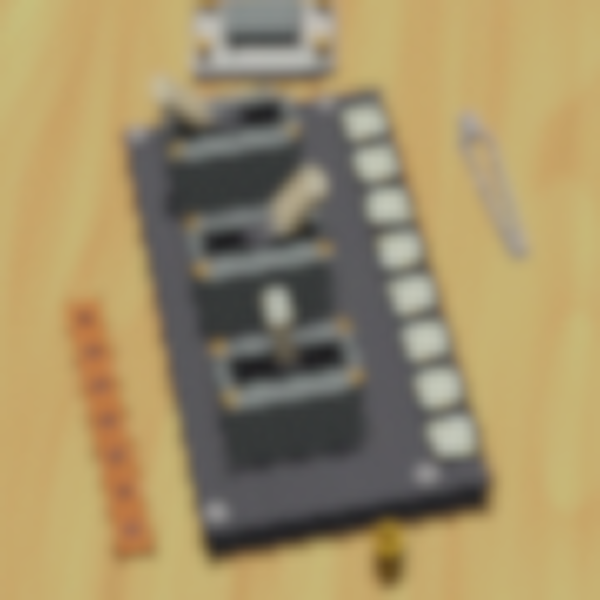

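Tripped switch is the +y one: crop screw corners (157,222), (233,203), (272,348), (193,370), and its paddle top at (203,250). Now I fit the panel pose.

```bash
cat > h.py <<'E'
import numpy as np
from scipy.spatial.transform import Rotation as R
from scipy.optimize import least_squares
from workcell import ctrl
Q=lambda q:R.from_quat(np.roll(q,-1))
CM={n:ctrl.camera_model(n) for n in("top","side")}
def proj(n,P):
    c=CM[n];p=Q(c["rotation"]).inv().apply(np.atleast_2d(P)-c["eye"])
    return np.c_[c["fx"]*p[:,0]/p[:,2]+c["cx"],c["fy"]*p[:,1]/p[:,2]+c["cy"]]
def ray(n,uv,z):
    c=CM[n];d=Q(c["rotation"]).apply([(uv[0]-c["cx"])/c["fx"],(uv[1]-c["cy"])/c["fy"],1]);return c["eye"]+d*(z-c["eye"][2])/d[2]
E
python3 - <<'E'
from h import *
T=lambda u,v:((u+.5)/8-.5+195,(v+.5)/8-.5+160)
S=lambda u,v:((u+.5)/(600/90)-.5+195,(v+.5)/(600/90)-.5+170)
ct={0.09:[(157,222),(233,203),(272,348),(193,370)],0.:[(355,172),(431,155),(468,300),(391,319)],-.09:[(552,127),(628,108),(668,252),(590,270)]}
sx=[(1,1),(1,-1),(-1,-1),(-1,1)]
L=[];U=[]
for y,p in ct.items():
    for (a,b),q in zip(sx,p): L.append((a,b,y));U.append(T(*q))
U=np.array(U)
Ls=[(1,-1,.09),(-1,-1,.09),(-1,1,.09),(1,1,.09)];Us=np.array([S(*q) for q in [(220,345),(343,323),(360,377),(230,398)]])
def W(p,L): return [np.r_[p[:2],0]+R.from_euler('z',p[2]).apply([.02+a*p[3],y+b*p[4],.085]) for a,b,y in L]
for use in("top","both"):
    f=lambda p:np.r_[(proj("top",W(p,L))-U).ravel(),((proj("side",W(p,Ls))-Us).ravel() if use=="both" else [])]
    r=least_squares(f,[.6,0,.2,.034,.018]);print(use,r.x,np.sqrt(np.mean(r.fun**2)))
    print("side resid",(proj("side",W(r.x,Ls))-Us).round(1).tolist())
p=r.x;A=lambda x,y,z:np.r_[p[:2],0]+R.from_euler('z',p[2]).apply([x,y,z])
print("t case",A(.02,.09,.03),"pivot z .075; top0",A(.02,.09,.135))
for n,uv in(("top",T(203,250)),("side",S(275,292))):
    for a in(0,.06): print(n,uv,proj(n,A(.02+.06*np.sin(a),.09,.075+.06*np.cos(a))))
print("corners",[ (c,proj("top",A(*c,.03))) for c in[(.08,.15),(.08,-.15)]],T(75,222),T(692,70))
s=ctrl.sense();E=Q(s["eef_rot"]);print(E.as_matrix().round(3))
E
```

```text
top [0.5858691  0.0179581  0.29194177 0.03401874 0.01749616] 0.11809129471215395
side resid [[-0.2, 0.1], [0.0, 0.2], [-0.6, -0.3], [-0.1, -0.1]]
both [0.58572308 0.01792929 0.29384026 0.0340752  0.0176646 ] 0.15921349123573586
side resid [[-0.1, 0.1], [0.1, 0.1], [-0.5, -0.3], [0.0, -0.1]]
t case [0.57879915 0.10986438 0.03      ] pivot z .075; top0 [0.57879915 0.10986438 0.135     ]
top (219.9375, 190.8125) [[219.92504186 192.11254409]]
top (219.9375, 190.8125) [[219.68560102 191.11779436]]
side (235.825, 213.375) [[237.07283137 214.81168532]]
side (235.825, 213.375) [[236.05180711 215.00826313]]
corners [((0.08, 0.15), array([[202.85838281, 187.07324815]])), ((0.08, -0.15), array([[281.62526073, 167.77451469]]))] (203.9375, 187.3125) (281.0625, 168.3125)
[[-0.935  0.355 -0.   ]
 [ 0.355  0.935 -0.001]
 [ 0.    -0.001 -1.   ]]
```

Fit is good (0.16 px): tripped switch at (0.579, 0.110), yaw 0.294, lever about 0.05 rad. I'll straddle the paddle loosely, with the closing line along panel x. First move, at safe height:

```bash
python3 -m inch '[[-0.03,-0.016,0,0,0,0.1,0.044],[-0.075,-0.04,0,0,0,0.22,0.044],[-0.12,-0.064,0,0,0,0.34,0.044],[-0.165,-0.087,0,0,0,0.46,0.044],[-0.21,-0.111,0,0,0,0.58,0.044],[-0.255,-0.135,0,0,0,0.7,0.044],[-0.3,-0.159,0,0,0,0.81,0.044],[-0.345,-0.182,0,0,0,0.914,0.044]]' 10
cat >> h.py <<'E'
PAN=np.array([.5857,.0179,0]);RP=R.from_euler('z',.2938)
def to_tool(goal):
    s=ctrl.sense();E=Q(s["eef_rot"]);d=E.inv().apply(np.array(goal)-s["tcp_pos"])
    ang=E.inv()*R.from_matrix(np.c_[RP.apply([0,1,0]),RP.apply([1,0,0]),[0,0,-1]])
    print("shift",d.round(4),"turn",ang.as_rotvec().round(4))
def st():
    s=ctrl.sense();print("t",s["clock"],"tcp panel",(RP.inv().apply(s["tcp_pos"]-PAN)*1000).round(2),"F panel",RP.inv().apply(s["force"]).round(2),"w",round(s["width"],4))
E
python3 -c "
from h import *
st();to_tool(PAN+RP.apply([.022,.09,.205]))"
```

```text
clock: 1.2
tcp_pos: [0.4629, 0.2436, 0.2054]
eef_rot: [-0.0, 0.597, 0.802, 0.0]
force: [0.1, 0.4, -0.3]
width: 0.0441
finger_force: 0.0
t 1.2 tcp panel [-52.22 251.63 205.44] F panel [ 0.23  0.38 -0.25] w 0.0441
shift [-0.1614  0.0748  0.0004] turn [ 0.0001 -0.0002 -0.0034]
```

```bash
python3 -m inch '[[-0.04,0.018,0,0,0,-0.003,0.044],[-0.08,0.037,0,0,0,-0.003,0.044],[-0.12,0.056,0,0,0,-0.003,0.044],[-0.15,0.07,0,0,0,-0.003,0.044],[-0.161,0.075,0,0,0,-0.003,0.044],[-0.161,0.075,0,0,0,-0.003,0.044],[-0.161,0.075,0,0,0,-0.003,0.044]]'
python3 -c "
from h import *
st();to_tool(PAN+RP.apply([.022,.09,.113]))
import cv2
cv2.imwrite('pics/s2.png',cv2.resize(ctrl.snapshot('side')[160:260,190:310,::-1],(720,600),interpolation=cv2.INTER_CUBIC))"
```

```text
clock: 2.08
tcp_pos: [0.5795, 0.1137, 0.2055]
eef_rot: [-0.001, 0.594, 0.804, 0.0]
force: [0.0, 0.4, 0.4]
width: 0.0439
finger_force: 0.0
t 2.075 tcp panel [ 21.77  93.48 205.51] F panel [0.16 0.37 0.35] w 0.0439
shift [-0.0036  0.0003  0.0925] turn [-0.0005 -0.0009  0.0042]
```

View pics/s2.png

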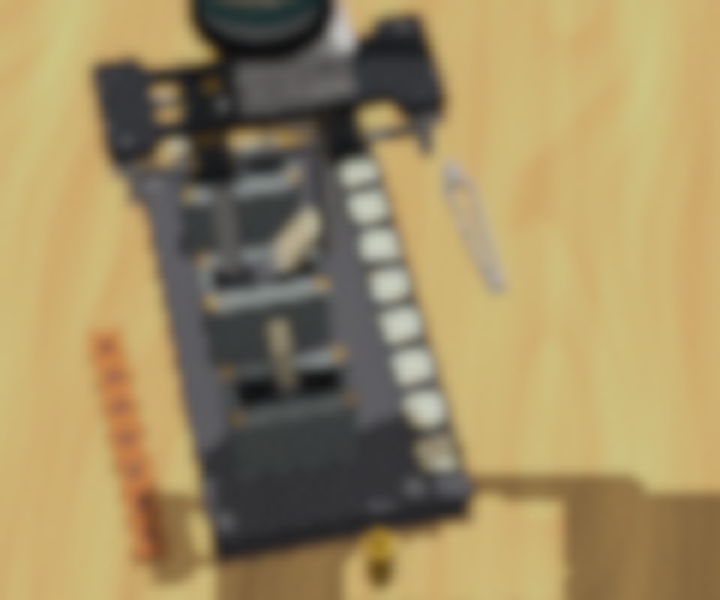

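The gripper hangs above the panel with its fingers (about (215,150) and (345,130)) spread along panel x, and the lever at (280,355) is still upright. Descending around the paddle.

```bash
python3 -m inch '[[-0.0035,0,0.02,0,0,0.004,0.044],[-0.0035,0,0.045,0,0,0.004,0.044],[-0.0035,0,0.065,0,0,0.004,0.044],[-0.0035,0,0.083,0,0,0.004,0.044],[-0.0035,0,0.092,0,0,0.004,0.044],[-0.0035,0,0.092,0,0,0.004,0.044]]'
python3 -c "
from h import *
st();to_tool(PAN+RP.apply([.022,.09,.113]))"
```

```text
clock: 2.88
tcp_pos: [0.5809, 0.1099, 0.1132]
eef_rot: [-0.0, 0.596, 0.803, -0.0]
force: [-0.7, -0.5, -0.3]
width: 0.0439
finger_force: 0.0
t 2.875 tcp panel [ 22.01  89.44 113.24] F panel [-0.84 -0.24 -0.3 ] w 0.0439
shift [ 0.0006 -0.      0.0002] turn [-0.0008 -0.0004  0.0001]
```

```bash
python3 -m inch '[[0,-0.004,0,0,0,0,0.044],[0,-0.009,0,0,0,0,0.044],[0,-0.013,0,0,0,0,0.044],[0,-0.015,0,0,0,0,0.044],[0,-0.015,0,0,0,0,0.044]]'
python3 -c "
from h import *
st()"
python3 -m inch '[[0,-0.001,0,0,0,0,0.044],[0,-0.002,0,0,0,0,0.044],[0,-0.003,0,0,0,0,0.044],[0,-0.003,0,0,0,0,0.044]]'
python3 -c "
from h import *
st()"
```

```text
clock: 3.5
tcp_pos: [0.5672, 0.1049, 0.1138]
eef_rot: [0.0, 0.596, 0.803, 0.0]
force: [0.6, -0.4, 1.0]
width: 0.0441
finger_force: 0.1
t 3.5 tcp panel [  7.52  88.62 113.77] F panel [ 0.47 -0.52  1.  ] w 0.0441
clock: 4.0
tcp_pos: [0.5645, 0.1041, 0.1136]
eef_rot: [0.0, 0.596, 0.803, 0.0]
force: [1.4, 0.9, 0.8]
width: 0.0439
finger_force: 0.6
t 4.0 tcp panel [  4.68  88.66 113.58] F panel [1.58 0.42 0.8 ] w 0.0439
```

```bash
python3 -m inch '[[0,-0.001,0,0,0,0,0.044],[0,-0.002,0,0,0,0,0.044],[0,-0.002,0,0,0,0,0.044]]'
python3 -c "
from h import *
st()"
python3 -m inch '[[0,-0.001,0,0,0,0,0.044],[0,-0.002,0,0,0,0,0.044]]'
python3 -c "
from h import *
st()"
```

```text
clock: 4.38
tcp_pos: [0.5622, 0.1035, 0.1135]
eef_rot: [-0.0, 0.596, 0.803, -0.0]
force: [0.9, 0.3, 0.7]
width: 0.0438
finger_force: 0.6
t 4.375 tcp panel [  2.31  88.72 113.51] F panel [0.94 0.   0.65] w 0.0438
clock: 4.62
tcp_pos: [0.5604, 0.103, 0.1135]
eef_rot: [0.0, 0.596, 0.803, 0.0]
force: [1.1, 0.8, 0.8]
width: 0.0438
finger_force: 0.7
t 4.625 tcp panel [  0.44  88.73 113.52] F panel [1.34 0.47 0.84] w 0.0438
```

```bash
for i in 1; do python3 -m inch '[[0,-0.001,0,0,0,0,0.044],[0,-0.0015,0,0,0,0,0.044],[0,-0.0015,0,0,0,0,0.044]]' >/dev/null; python3 -c "
from h import *
st();print(ctrl.sense()['finger_force'])"; done
python3 -m inch '[[0,-0.001,0,0,0,0,0.044],[0,-0.0015,0,0,0,0,0.044],[0,-0.0015,0,0,0,0,0.044]]' >/dev/null; python3 -c "
from h import *
st();print(ctrl.sense()['finger_force'])"
```

```text
t 5.0 tcp panel [ -1.25  88.74 113.43] F panel [0.1  0.76 1.03] w 0.0442
0.5784484022296965
t 5.375 tcp panel [ -2.77  88.75 113.37] F panel [0.49 0.05 1.03] w 0.0439
0.5241544672753662
```

```bash
cat > chk.py <<'E'
import sys
from h import *
s=ctrl.sense();st();print("ff",round(s["finger_force"],2))
sys.exit(abs(RP.inv().apply(s["force"])[0])>float(sys.argv[1]))
E
python3 -m inch '[[0,-0.001,0,0,0,0,0.044],[0,-0.0015,0,0,0,0,0.044]]' >/dev/null; python3 chk.py 4 && python3 -m inch '[[0,-0.001,0,0,0,0,0.044],[0,-0.0015,0,0,0,0,0.044]]' >/dev/null && python3 chk.py 4 && python3 -m inch '[[0,-0.001,0,0,0,0,0.044],[0,-0.0015,0,0,0,0,0.044]]' >/dev/null && python3 chk.py 4 && python3 -m inch '[[0,-0.001,0,0,0,0,0.044],[0,-0.0015,0,0,0,0,0.044]]' >/dev/null && python3 chk.py 4
```

```text
t 5.625 tcp panel [ -4.25  88.76 113.3 ] F panel [ 1.34 -0.05  0.07] w 0.0436
ff 0.58False
```

```bash
sed -i 's/sys.exit(/sys.exit(int(/; $s/$/)/' chk.py
python3 -m inch '[[0,-0.001,0,0,0,0,0.044],[0,-0.0015,0,0,0,0,0.044]]' >/dev/null; python3 chk.py 4 && python3 -m inch '[[0,-0.001,0,0,0,0,0.044],[0,-0.0015,0,0,0,0,0.044]]' >/dev/null && python3 chk.py 4 && python3 -m inch '[[0,-0.001,0,0,0,0,0.044],[0,-0.0015,0,0,0,0,0.044]]' >/dev/null && python3 chk.py 4 && python3 -m inch '[[0,-0.001,0,0,0,0,0.044],[0,-0.0015,0,0,0,0,0.044]]' >/dev/null && python3 chk.py 4
```

```text
t 5.875 tcp panel [ -5.73  88.8  113.37] F panel [ 1.36  0.4  -1.22] w 0.0438
ff 0.56
t 6.125 tcp panel [ -7.14  88.79 113.48] F panel [ 1.26 -0.85 -1.22] w 0.0438
ff 0.55
t 6.375 tcp panel [ -8.65  88.78 113.48] F panel [ 1.39  0.1  -0.82] w 0.0438
ff 0.54
t 6.625 tcp panel [ -9.74  88.73 113.56] F panel [ 2.89  0.85 -0.38] w 0.0438
ff 0.9
```

```bash
python3 -m inch '[[0,-0.0005,0,0,0,0,0.044],[0,-0.001,0,0,0,0,0.044]]' >/dev/null; python3 chk.py 10 && python3 -m inch '[[0,-0.0005,0,0,0,0,0.044],[0,-0.001,0,0,0,0,0.044]]' >/dev/null && python3 chk.py 10 && python3 -m inch '[[0,-0.0005,0,0,0,0,0.044],[0,-0.001,0,0,0,0,0.044]]' >/dev/null && python3 chk.py 9
```

```text
t 6.875 tcp panel [-10.24  88.67 113.66] F panel [ 4.05  1.08 -0.21] w 0.044
ff 1.54
t 7.125 tcp panel [-10.77  88.65 113.76] F panel [ 5.29  0.57 -2.37] w 0.0444
ff 2.28
t 7.375 tcp panel [-11.06  88.57 113.95] F panel [ 6.27  0.02 -1.58] w 0.044
ff 2.7
```

```bash
python3 -m inch '[[0,-0.0005,0,0,0,0,0.044],[0,-0.001,0,0,0,0,0.044]]' >/dev/null; python3 chk.py 11 && python3 -m inch '[[0,-0.0005,0,0,0,0,0.044],[0,-0.001,0,0,0,0,0.044]]' >/dev/null && python3 chk.py 11 && python3 -m inch '[[0,-0.0005,0,0,0,0,0.044],[0,-0.001,0,0,0,0,0.044]]' >/dev/null && python3 chk.py 11 && python3 -m inch '[[0,-0.0005,0,0,0,0,0.044],[0,-0.001,0,0,0,0,0.044]]' >/dev/null && python3 chk.py 11
```

```text
t 7.625 tcp panel [-11.46  88.53 114.09] F panel [ 7.55 -0.19 -1.09] w 0.0441
ff 2.97
t 7.875 tcp panel [-12.4   88.48 114.12] F panel [ 7.93  0.4  -1.78] w 0.0441
ff 2.97
t 8.125 tcp panel [-13.4   88.43 114.13] F panel [ 6.75  0.67 -1.16] w 0.0442
ff 2.96
t 8.375 tcp panel [-14.36  88.39 114.19] F panel [ 7.07 -0.53 -0.87] w 0.0441
ff 2.74
```

```bash
python3 -m inch '[[0,-0.0005,0,0,0,0,0.044],[0,-0.001,0,0,0,0,0.044]]' >/dev/null; python3 chk.py 10 && python3 -m inch '[[0,-0.0005,0,0,0,0,0.044],[0,-0.001,0,0,0,0,0.044]]' >/dev/null && python3 chk.py 10 && python3 -m inch '[[0,-0.0005,0,0,0,0,0.044],[0,-0.001,0,0,0,0,0.044]]' >/dev/null && python3 chk.py 10 && python3 -m inch '[[0,-0.0005,0,0,0,0,0.044],[0,-0.001,0,0,0,0,0.044]]' >/dev/null && python3 chk.py 10
```

```text
t 8.625 tcp panel [-15.31  88.36 114.25] F panel [ 7.06  0.09 -0.34] w 0.0442
ff 2.67
t 8.875 tcp panel [-16.32  88.33 114.28] F panel [ 5.49  0.01 -1.51] w 0.0441
ff 2.57
t 9.125 tcp panel [-17.37  88.33 114.3 ] F panel [6.13 0.38 0.39] w 0.0442
ff 2.55
t 9.375 tcp panel [-18.33  88.3  114.37] F panel [ 5.53 -0.12 -0.91] w 0.0439
ff 2.5
```

```bash
python3 chk.py 10 && 
python3 -m inch '[[0,-0.0005,0,0,0,0,0.044],[0,-0.001,0,0,0,0,0.044]]' >/dev/null && python3 chk.py 10 && python3 -m inch '[[0,-0.0005,0,0,0,0,0.044],[0,-0.001,0,0,0,0,0.044]]' >/dev/null && python3 chk.py 10 && python3 -m inch '[[0,-0.0005,0,0,0,0,0.044],[0,-0.001,0,0,0,0,0.044]]' >/dev/null && python3 chk.py 10 && python3 -m inch '[[0,-0.0005,0,0,0,0,0.044],[0,-0.001,0,0,0,0,0.044]]' >/dev/null && python3 chk.py 10
```

```text
t 9.375 tcp panel [-18.33  88.3  114.37] F panel [ 5.53 -0.12 -0.91] w 0.0439
ff 2.5
t 9.625 tcp panel [-19.41  88.3  114.33] F panel [ 6.01 -0.15 -0.07] w 0.0441
ff 2.54
t 9.875 tcp panel [-20.45  88.27 114.36] F panel [ 7.66 -0.89 -0.72] w 0.0444
ff 2.49
t 10.125 tcp panel [-21.15  88.27 114.43] F panel [6.98 0.65 0.06] w 0.0437
ff 2.89
t 10.375 tcp panel [-21.42  88.26 114.67] F panel [ 8.02  0.06 -1.01] w 0.0444
ff 3.25
```

```bash
python3 -m inch '[[0,-0.0005,0,0,0,0,0.044],[0,-0.001,0,0,0,0,0.044]]' >/dev/null; python3 chk.py 12.5 && python3 -m inch '[[0,-0.0005,0,0,0,0,0.044],[0,-0.001,0,0,0,0,0.044]]' >/dev/null && python3 chk.py 12.5 && python3 -m inch '[[0,-0.0005,0,0,0,0,0.044],[0,-0.001,0,0,0,0,0.044]]' >/dev/null && python3 chk.py 12.5 && python3 -m inch '[[0,-0.0005,0,0,0,0,0.044],[0,-0.001,0,0,0,0,0.044]]' >/dev/null && python3 chk.py 12.5
```

```text
t 10.625 tcp panel [-21.72  88.19 114.86] F panel [ 8.64 -0.05  0.19] w 0.0443
ff 3.65
t 10.875 tcp panel [-22.02  88.14 115.09] F panel [11.03  0.41  0.39] w 0.0447
ff 4.05
t 11.125 tcp panel [-22.39  88.1  115.27] F panel [10.26 -0.05 -0.15] w 0.0443
ff 4.26
t 11.375 tcp panel [-22.69  88.04 115.48] F panel [11.28 -0.13 -0.18] w 0.0438
ff 4.76
```

```bash
python3 -m inch '[[0,-0.0005,0,0,0,0,0.044],[0,-0.001,0,0,0,0,0.044]]' >/dev/null; python3 chk.py 13.8 && python3 -m inch '[[0,-0.0005,0,0,0,0,0.044],[0,-0.001,0,0,0,0,0.044]]' >/dev/null && python3 chk.py 13.8 && python3 -m inch '[[0,-0.0005,0,0,0,0,0.044],[0,-0.001,0,0,0,0,0.044],[0,-0.001,0,0,0,0,0.044]]' >/dev/null && python3 chk.py 13.8
```

```text
t 11.625 tcp panel [-22.98  87.95 115.67] F panel [ 1.304e+01 -1.000e-02  4.100e-01] w 0.0442
ff 5.13
t 11.875 tcp panel [-23.23  87.9  115.88] F panel [12.74 -0.54  0.11] w 0.0439
ff 5.5
t 12.25 tcp panel [-23.68  87.8  116.18] F panel [13.94  0.59  0.52] w 0.0445
ff 5.68
```

```bash
python3 -m inch '[[0,-0.0005,0,0,0,0,0.044],[0,-0.001,0,0,0,0,0.044],[0,-0.001,0,0,0,0,0.044]]' >/dev/null; python3 chk.py 14.8
python3 -m inch '[[0,0.004,0,0,0,0,0.044],[0,0.009,0,0,0,0,0.044],[0,0.013,0,0,0,0,0.044],[0,0.018,0,0,0,0,0.044],[0,0.022,0,0,0,0,0.044],[0,0.025,0,0,0,0,0.044],[0,0.025,0,0,0,0,0.044]]' >/dev/null; python3 chk.py 4; python3 -c "
from h import *
to_tool(PAN+RP.apply([.022,.09,.113]))"
```

```text
t 12.625 tcp panel [-23.99  87.74 116.33] F panel [15.45  0.06 -0.15] w 0.0438
ff 6.02
t 13.5 tcp panel [ -8.23  88.79 113.1 ] F panel [-0.    0.02  1.15] w 0.0444
ff 0.0
shift [0.0012 0.0302 0.0001] turn [-0.0009 -0.0002 -0.0007]
```

Seated solidly at off (15 N). Now throwing to on.

```bash
python3 -m inch '[[0.001,0.004,0,0,0,0,0.044],[0.001,0.007,0,0,0,0,0.044],[0.001,0.01,0,0,0,0,0.044],[0.001,0.012,0,0,0,0,0.044]]' >/dev/null; python3 chk.py 6 && python3 -m inch '[[0,0.0015,0,0,0,0,0.044],[0,0.003,0,0,0,0,0.044],[0,0.0045,0,0,0,0,0.044]]' >/dev/null && python3 chk.py 6 && python3 -m inch '[[0,0.0015,0,0,0,0,0.044],[0,0.003,0,0,0,0,0.044],[0,0.0045,0,0,0,0,0.044]]' >/dev/null && python3 chk.py 6 && python3 -m inch '[[0,0.0015,0,0,0,0,0.044],[0,0.003,0,0,0,0,0.044],[0,0.0045,0,0,0,0,0.044]]' >/dev/null && python3 chk.py 6 && python3 -m inch '[[0,0.0015,0,0,0,0,0.044],[0,0.003,0,0,0,0,0.044],[0,0.0045,0,0,0,0,0.044]]' >/dev/null && python3 chk.py 6
```

```text
t 14.0 tcp panel [  4.18  89.71 113.47] F panel [-0.43  0.01 -0.69] w 0.0439
ff 0.0
t 14.375 tcp panel [  7.46  89.78 113.43] F panel [-2.77 -1.04  1.52] w 0.0438
ff 1.36
t 14.75 tcp panel [ 13.09  89.73 113.48] F panel [-1.9  -0.48  1.45] w 0.0436
ff 1.03
t 15.125 tcp panel [ 17.77  89.7  113.47] F panel [-1.66  0.16  0.68] w 0.0443
ff 0.83
t 15.5 tcp panel [ 22.17  89.71 113.47] F panel [-0.88 -0.82  0.96] w 0.0443
ff 0.71
```

```bash
python3 chk.py 7 && python3 -m inch '[[0,0.0015,0,0,0,0,0.044],[0,0.003,0,0,0,0,0.044],[0,0.0045,0,0,0,0,0.044]]' >/dev/null && python3 chk.py 7 && python3 -m inch '[[0,0.0015,0,0,0,0,0.044],[0,0.003,0,0,0,0,0.044],[0,0.0045,0,0,0,0,0.044]]' >/dev/null && python3 chk.py 7 && python3 -m inch '[[0,0.0015,0,0,0,0,0.044],[0,0.003,0,0,0,0,0.044],[0,0.0045,0,0,0,0,0.044]]' >/dev/null && python3 chk.py 7 && python3 -m inch '[[0,0.0015,0,0,0,0,0.044],[0,0.003,0,0,0,0,0.044],[0,0.0045,0,0,0,0,0.044]]' >/dev/null && python3 chk.py 7
```

```text
t 15.5 tcp panel [ 22.17  89.71 113.47] F panel [-0.88 -0.82  0.96] w 0.0443
ff 0.71
t 15.875 tcp panel [ 26.65  89.71 113.49] F panel [-1.53 -0.15  0.99] w 0.0442
ff 0.62
t 16.25 tcp panel [ 31.1   89.72 113.48] F panel [-0.66 -0.55  0.88] w 0.0441
ff 0.55
t 16.625 tcp panel [ 35.59  89.7  113.5 ] F panel [-1.24  0.61  0.72] w 0.0442
ff 0.5
t 17.0 tcp panel [ 39.92  89.68 113.45] F panel [-2.59 -0.27  1.05] w 0.0434
ff 0.73
```

```bash
python3 -m inch '[[0,0.0015,0,0,0,0,0.044],[0,0.003,0,0,0,0,0.044]]' >/dev/null && python3 chk.py 7 && python3 -m inch '[[0,0.0015,0,0,0,0,0.044],[0,0.003,0,0,0,0,0.044]]' >/dev/null && python3 chk.py 7 && python3 -m inch '[[0,0.0015,0,0,0,0,0.044],[0,0.003,0,0,0,0,0.044]]' >/dev/null && python3 chk.py 7 && python3 -m inch '[[0,0.0015,0,0,0,0,0.044],[0,0.003,0,0,0,0,0.044],[0,0.0045,0,0,0,0,0.044]]' >/dev/null && python3 chk.py 7 && python3 -m inch '[[0,0.0015,0,0,0,0,0.044],[0,0.003,0,0,0,0,0.044],[0,0.0045,0,0,0,0,0.044]]' >/dev/null && python3 chk.py 7 && python3 -m inch '[[0,0.0015,0,0,0,0,0.044],[0,0.003,0,0,0,0,0.044],[0,0.0045,0,0,0,0,0.044]]' >/dev/null && python3 chk.py 7
```

```text
t 17.25 tcp panel [ 42.96  89.72 113.51] F panel [-0.91  0.74  1.59] w 0.044
ff 0.77
t 17.5 tcp panel [ 46.09  89.71 113.5 ] F panel [-1.44  0.4   1.75] w 0.0439
ff 0.72
t 17.75 tcp panel [ 48.99  89.7  113.35] F panel [0.09 0.34 0.39] w 0.0442
ff 0.65
t 18.125 tcp panel [ 53.38  89.74 113.28] F panel [-1.93  0.44 -0.24] w 0.0438
ff 0.57
t 18.5 tcp panel [ 58.07  89.68 113.51] F panel [-1.12  0.07 -0.07] w 0.0441
ff 0.54
t 18.875 tcp panel [ 62.62  89.67 113.55] F panel [-0.87  0.3   0.01] w 0.044
ff 0.5
```

Through the tooth range freely; now on to the on stop.

```bash
python3 -m inch '[[0,0.0015,0,0,0,0,0.044],[0,0.003,0,0,0,0,0.044]]' >/dev/null && python3 chk.py 7 && python3 -m inch '[[0,0.001,0,0,0,0,0.044],[0,0.002,0,0,0,0,0.044]]' >/dev/null && python3 chk.py 7 && python3 -m inch '[[0,0.001,0,0,0,0,0.044],[0,0.002,0,0,0,0,0.044]]' >/dev/null && python3 chk.py 7 && python3 -m inch '[[0,0.001,0,0,0,0,0.044],[0,0.002,0,0,0,0,0.044]]' >/dev/null && python3 chk.py 7 && python3 -m inch '[[0,0.001,0,0,0,0,0.044],[0,0.002,0,0,0,0,0.044]]' >/dev/null && python3 chk.py 7 && python3 -m inch '[[0,0.001,0,0,0,0,0.044],[0,0.002,0,0,0,0,0.044]]' >/dev/null && python3 chk.py 7
```

```text
t 19.125 tcp panel [ 65.59  89.69 113.51] F panel [-1.27  0.26  0.38] w 0.0444
ff 0.48
t 19.375 tcp panel [ 67.53  89.65 113.49] F panel [-0.84  0.21 -0.34] w 0.0442
ff 0.46
t 19.625 tcp panel [ 69.54  89.67 113.5 ] F panel [-0.75  1.44  0.42] w 0.0438
ff 0.44
t 19.875 tcp panel [ 71.56  89.66 113.49] F panel [-1.06  1.08  0.5 ] w 0.044
ff 0.43
t 20.125 tcp panel [ 73.53  89.66 113.5 ] F panel [-0.64 -0.15  0.05] w 0.0436
ff 0.73
t 20.375 tcp panel [ 73.79  89.71 113.24] F panel [-5.8   0.01  2.27] w 0.0443
ff 2.83
```

```bash
python3 -m inch '[[0,0.001,0,0,0,0,0.044],[0,0.0015,0,0,0,0,0.044],[0,0.0015,0,0,0,0,0.044]]' >/dev/null && python3 chk.py 9 && python3 -m inch '[[0,0.001,0,0,0,0,0.044],[0,0.001,0,0,0,0,0.044]]' >/dev/null && python3 chk.py 11
```

```text
t 20.75 tcp panel [ 73.87  89.7  113.11] F panel [-6.68 -1.14  2.61] w 0.0438
ff 3.7
t 21.0 tcp panel [ 73.96  89.75 113.02] F panel [-8.93 -0.97  4.51] w 0.0442
ff 4.51
```

```bash
python3 -m inch '[[0,-0.004,0,0,0,0,0.044],[0,-0.01,0,0,0,0,0.044],[0,-0.014,0,0,0,0,0.044],[0,-0.014,-0.01,0,0,0,0.044],[0,-0.014,-0.03,0,0,0,0.044],[0,-0.014,-0.06,0,0,0,0.044],[0,-0.014,-0.09,0,0,0,0.044],[0,-0.014,-0.1,0,0,0,0.044]]' >/dev/null; python3 chk.py 4
python3 -m inch '[[-0.03,-0.04,0,0,0,0,0.044],[-0.03,-0.08,0,0,0,0,0.044],[0,-0.13,0,0,0,0,0.044],[0,-0.18,0,0,0,0,0.044],[0,-0.22,0,0,0,0,0.044],[0,-0.23,0,0,0,0,0.044],[0,-0.23,0,0,0,0,0.044]]' >/dev/null; python3 chk.py 4
python3 - <<'E'
from h import *
import cv2
t=ctrl.snapshot("top")[:,:,::-1]; s=ctrl.snapshot("side")[:,:,::-1]
a=cv2.resize(t[160:235,195:295],(400,300),interpolation=cv2.INTER_CUBIC)
b=cv2.resize(s[170:245,190:290],(400,300),interpolation=cv2.INTER_CUBIC)
cv2.imwrite("pics/f.png",np.hstack([a,b]))
E
```

```text
t 22.0 tcp panel [ 65.58  89.43 216.32] F panel [ 0.52 -0.32 -0.04] w 0.044
ff 0.0
t 22.875 tcp panel [-165.46   89.69  213.68] F panel [-0.3  -0.24  0.12] w 0.0443
ff 0.0
```

View pics/f.png

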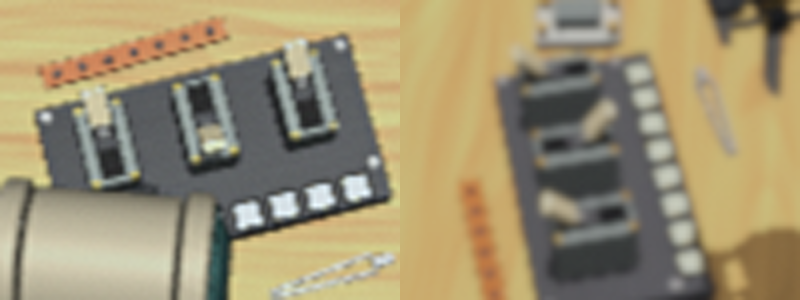

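The tripped lever now leans fully to on (crop (95,105)), matching the on switch at (297,60). The off switch at (210,135) and the loose items in view are unchanged.

```bash
python3 -c "
from workcell import ctrl
print(ctrl.job_done())"
```

```text
the job is handed in; nothing more can be done
None
```

The tripped switch (the +y one) was pushed home to its off stop at about 15 N, then thrown fully over to on, and left there with the arm clear; the job was handed in at about 23 s.

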